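# Fetch a tea light from under the galley riser with a trigger reacher

## Robot

A 7-joint arm with a two-finger parallel gripper is mounted at the origin on a cart in front of the work surface, level with it; the furniture and walls round the work are solid. World frame = base frame: x ahead of the robot, y to its left, z up, the work surface at z = 0. Lengths are in m, angles in rad, forces in N, time in s.
With the tool pointing down it reaches from about 0.425 to 0.95 m from the base axis. Payload 4.7 kg.
Tool frame: the origin (TCP) lies between the finger pads; the fingertips stand tip_extent ahead of it and the grasp point (between the pads) lies 11 mm behind it (tip_extent is the distance from the TCP to the fingertips, in m); z points along the fingers, y is the line along which they close (so a half turn about z gives the same grasp; the last joint's range is limited). The gripper opens to 87 mm and grips with 3 to 60 N. Pads are 19 mm wide; open, the fingers measure 117 mm over their backs; the gripper's body (75 mm by 190 mm) begins 51 mm behind the grasp point.
Start: joints at [1.26, 0.469, -0.049, 1.532, 0.024, 1.141, -0.082], TCP at [0.188, -0.648, 0.231] pointing down, gripper open.
Joint ranges: [-2.59, 2.59], [-0.33, 1.99], [-1.39, 1.29], [0.1, 2.45], [-1.04, 4.18], [0.21, 1.99], [-2.66, 2.66]. Speed limits (rad/s): [2.57, 2.57, 3.14, 3.14, 3.14, 3.14, 3.14].

## Interface

Orientations are given as a unit quaternion [w, x, y, z].
In Python, from station import * gives the robot as it stands.
- The arm moves only by the tool servo_tool, never from a script. Its argument "increments" is a list of rows, each a list of 5 numbers: the closure, from 0 (fully open) to 1 (shut), then the shift along the world's x, y, z in mm, then the turn about the world's z in rad. In form: [[grip, x, y, z, twist], ...]. A call has exactly 8 rows; each row is the pose to reach, as a shift and turn from the pose commanded when the call began; what a row does not reach only later rows make up. A row lasts 1/12 s, in which the tool goes at most 41.7 mm and 7.16 degrees, less where a joint would pass 70% of its speed; a pose out of reach is approached as far as the arm can. A call with a gripper value outside its range is refused whole. The fingers move at their own pace and stop on an object; the grip force is fixed at half the most. Time passes only in rows, so rows that repeat a pose let the fingers close, or fill a call up. It gives the time, the measured TCP pose, the force, the opening and the grip force at its end, in the units of the state.
- get_state(): the state, without advancing time (a new reading comes with each control period).
- camera(name): name is "side" or "top" or "wrist"; returns the picture (420x560x3 uint8, red, green, blue); there is no depth.
- camera_params(name): a dict with "fx", "fy", "cx", "cy" (pixels), "T" (4x4, takes a point from camera to world coordinates); the wrist camera has in their place "mount" (4x4, takes a point from camera to tool coordinates, whose origin is the TCP and whose axes are the flange's). Camera axes: x right, y up, looking along -z (the intrinsics and any distortion apply to the point x, -y, -z); pixel columns grow to the right and rows downward; lengths in m; the calibration is good to about 2 mm. A picture is of the moment at which its call begins: read the wrist's pose just before it. camera_params takes no time and is no camera call.
- job_done(): hands the job in; it is judged then, once.
The state is a dict: "time_s": time; "qpos": joint angles; "joint_vel": joint speeds; "effort": joint torques, N m; "ee_pos": TCP position; "tcp_rot": TCP orientation; "contact_force": force on the tool from outside, world axes, zero at the start; "ft_torque": the same for the moment, N m; "grip_width": finger opening in m; "grip_force": force on a finger pad.
Only numpy, scipy, OpenCV 4.12 (cv2) and the standard library are available. Lean on these libraries where they do the work, as an engineer would, in place of code of your own. Each camera call takes 0.05 s, during which the arm holds its last target. There are 200 camera calls.

## Task

A tea light has slid to the back of the low gap under the wooden riser shelf. Take the reacher by its grip, slide its open jaws in round the tea light, squeeze the trigger firmly enough to hold the tea light fast but without crushing its thin cup, and draw it out flat along the worktop until it is at least 4 cm clear in front of the shelf; then let go so that the jaws spring open, and leave the reacher lying on its feet. Do not touch the tea light with the gripper, do not ram the tea light or the reacher against the shelf, and leave the roll of tape under the shelf and the matchbox where they are.

Things in the scene. Friction and masses are not known exactly. Their poses are not given: they have to be found in the camera images.
- reacher: Short pick-up reacher of grey plastic with an aluminium boom, 0.36 kg, 300 mm long, lying on two flat feet on the worktop. Origin on its underside, below the middle of the grip; x runs along the boom to the jaws, z up. With jaws open the head is 95 mm wide; jaws reach to x = 254 mm. All ahead of the grip is under 29 mm high.
- grip_mid (a point): Where to take the reacher, 65 mm above its underside: middle of two upright flat blades 26 mm wide (y), standing up to 95 mm. Fixed post with outer face 29 mm behind this point (-x), sliding trigger with outer face 29 mm ahead at rest. Take both from above between the fingers (58 mm, closing along x); boom and base lie below z = 22 mm.
- jaw_mid (a point): Point midway between the two jaw pads, 240 mm ahead of the reacher's origin, 10 mm above its underside, where the tea light's middle belongs. A rubber bumper 19 mm behind it, fixed to the boom, butts on the tea light when it is there. Fingers that close evenly thrust the reacher ahead by half the trigger's travel, so the hand must give way backwards while squeezing.
- trigger (a joint): Trigger travel towards the post, 0 (rest, jaws open) to 0.016 m. Return spring 7.5 N at rest, 0.3 N more per mm: 1 to 3 mm holds the reacher lightly, jaws still wide. Pads 66 mm apart at 0, parallel and on the 38 mm tea light at about 0.0115; then the linkage is stiff: each pad presses 0.4 x (squeeze - 11 N). Squeeze 22 to 32 N; over 38 N crushes the cup.
- jaw_left: Jaw on the reacher's +y side: steel finger with a rubber pad 28 mm long, 15 mm high. Origin on its hinge pin, 180 mm ahead of the reacher's origin; the pad's middle lies 60 mm along the jaw's own x.
- jaw_right: The like jaw on the reacher's -y side.
- tea_light: Tea light: thin grey-white metal cup, 38 mm across, 15 mm high, 15 g, standing on the worktop under the riser, near its back. Origin at the centre of its underside.
- riser: Wooden riser shelf, fixed: board 140 mm deep (x), 270 mm wide (y), underside 75 mm, top 90 mm above the worktop, four legs 16 mm across at y = +-125 mm, x = -60 and +52 mm; back panel's inner face at x = +58 mm. Origin on the worktop below the board's middle; -x points out of the open front (edge at -70 mm). Mug, tin, jar up to 110 mm high stand fixed on it.
- tape_roll: Black roll of tape lying flat, 62 mm across, 19 mm high, under the riser beside the tea light at the riser's -y end. Origin at the centre of its underside. Leave it.
- box_matches: Matchbox 36 x 60 x 13 mm lying on the open worktop near the robot. Origin at the centre of its underside. Leave it.

How it is judged:
By the outcome, as a careful person would: the job done as asked, in the order asked, and still so for the second after the job is handed in, with the robot touching nothing.
It also fails if it takes over 67 s, if anything falls off the work surface, if the arm or the gripper's body presses on something with over 40 N, if the wrist force passes 120 N, or if a joint passes its speed limit or range.

## Working session

There is one attempt and no reset: what is moved stays moved. The work goes in short steps, Python scripts to look and compute and a tool call to move; the robot and the scene stay as the last step left them, time stands still between calls to the robot, and variables do not carry over. Pictures are saved under pics/ and viewed, at most 10 in all, crops included, and the job is handed in when it is done.

Besides the shell and the picture viewer there is one more tool, called after "Request:" as name(argument=value, ...), one argument or row to a line, values as JSON. servo_tool: Moves the arm, as the interface text tells. Its arguments: {"type":"object","properties":{"increments":{"type":"array"}},"required":["increments"]}

```bash
mkdir -p pics; python3 - <<'E'
from station import *
import cv2,numpy as np
s=get_state();print({k:np.round(v,4).tolist() for k,v in s.items()})
for n in("top","side"):
    cv2.imwrite(f"pics/{n}0.png",cv2.cvtColor(camera(n),cv2.COLOR_RGB2BGR));print(n,camera_params(n))
print(camera_params("wrist"))
a=cv2.imread("pics/top0.png");b=cv2.imread("pics/side0.png")
E
```

```text
{'time_s': 0.0, 'qpos': [1.2601, 0.4695, -0.0486, 1.5337, 0.0241, 1.141, -0.0823], 'joint_vel': [-0.0002, 0.0009, 0.0012, 0.001, 0.0009, -0.0008, 0.0003], 'effort': [0.0011, -50.798, -0.0811, -23.6162, -0.0616, 0.0379, 0.0002], 'ee_pos': [0.1876, -0.6478, 0.2295], 'tcp_rot': [-0.001, 0.9901, 0.1404, -0.0002], 'contact_force': [-0.2376, 0.6711, 1.2785], 'ft_torque': [0.0234, 0.0416, 0.025], 'grip_force': 0.0, 'grip_width': 0.087}
top {'fx': 391.2351052127152, 'fy': 391.2351052127152, 'cx': 278.28238071215344, 'cy': 206.02324806678203, 'T': array([[-0.06053645,  0.97666479, -0.20606122,  0.34027045],
       [-0.99814951, -0.05804539,  0.0181186 ,  0.01724835],
       [ 0.0057349 ,  0.20677674,  0.97837135,  0.95705501],
       [ 0.        ,  0.        ,  0.        ,  1.        ]])}
side {'fx': 421.0555883933735, 'fy': 421.0555883933735, 'cx': 284.0734862781154, 'cy': 209.64039979736697, 'T': array([[ 0.99899638,  0.00974383, -0.04371837,  0.48006671],
       [-0.04331546,  0.45862815, -0.88757196, -0.78655238],
       [ 0.01140212,  0.88857486,  0.45858992,  0.47943645],
       [ 0.        ,  0.        ,  0.        ,  1.        ]])}
{'fx': 354.35584109210157, 'fy': 354.35584109210157, 'cx': 276.98163436225377, 'cy': 212.06932562335902, 'mount': array([[-6.45376152e-04,  9.66316912e-01,  2.57354249e-01,
         7.10117050e-02],
       [ 9.99999788e-01,  6.01952164e-04,  2.47516643e-04,
         1.30008253e-03],
       [ 8.42645713e-05,  2.57354354e-01, -9.66317096e-01,
        -1.54705847e-01],
       [ 0.00000000e+00,  0.00000000e+00,  0.00000000e+00,
         1.00000000e+00]])}
```

View pics/top0.png

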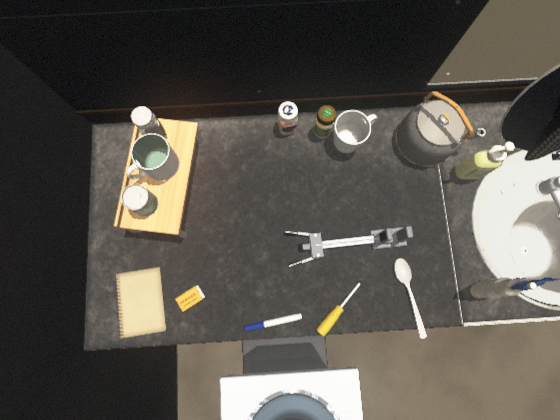

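View pics/side0.png

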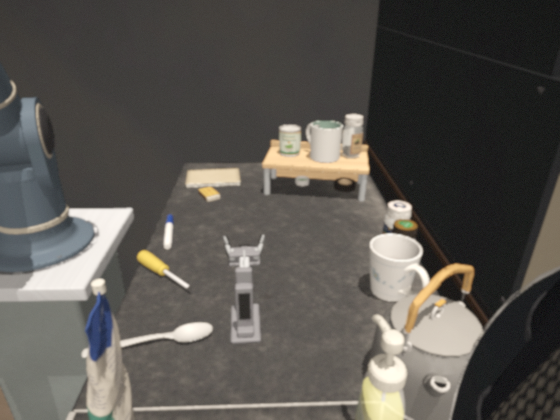

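The top view shows the reacher lying with its jaws (288,234)/(290,265) to the left, towards the riser (118–197, 118–235). In the side view the tea light (302,182) and tape (345,184) sit under the riser. I'll enlarge crops for precise pixels.

```bash
cat > h.py <<'E'
import numpy as np,cv2
from station import *
def ray(n,u,v,z,T=None):
    p=camera_params(n); T=p["T"] if T is None else T
    d=T[:3,:3]@np.array([(u-p["cx"])/p["fx"],-(v-p["cy"])/p["fy"],-1]); o=T[:3,3]
    return o+d*(z-o[2])/d[2]
def proj(n,P,T=None):
    p=camera_params(n); T=p["T"] if T is None else T
    c=T[:3,:3].T@(np.asarray(P,float)-T[:3,3])
    return p["cx"]+p["fx"]*c[0]/-c[2], p["cy"]-p["fy"]*c[1]/-c[2]
E
python3 - <<'E'
import cv2,numpy as np
t=cv2.imread("pics/top0.png");s=cv2.imread("pics/side0.png")
def cr(i,x,y,w,h,k):
    c=cv2.resize(i[y:y+h,x:x+w],None,fx=k,fy=k,interpolation=cv2.INTER_CUBIC)
    for a in range(x-x%10+10,x+w,10): cv2.line(c,((a-x)*k,0),((a-x)*k,6 if a%50 else 16),(0,0,255),1)
    for a in range(y-y%10+10,y+h,10): cv2.line(c,(0,(a-y)*k),(6 if a%50 else 16,(a-y)*k),(0,0,255),1)
    return c
A=cr(t,280,215,140,60,5)  #700x300
B=cr(s,255,130,120,75,4)  #480x300
C=cr(t,110,100,95,140,3)[:300] 
C=cv2.resize(C,(285,300)) if C.shape[0]!=300 else C
o=np.zeros((600,800,3),np.uint8);o[:300,:700]=A;o[300:,:480]=B;o[300:,500:785]=C
cv2.imwrite("pics/c.png",o)
E
```

```text
(no output)
```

View pics/c.png

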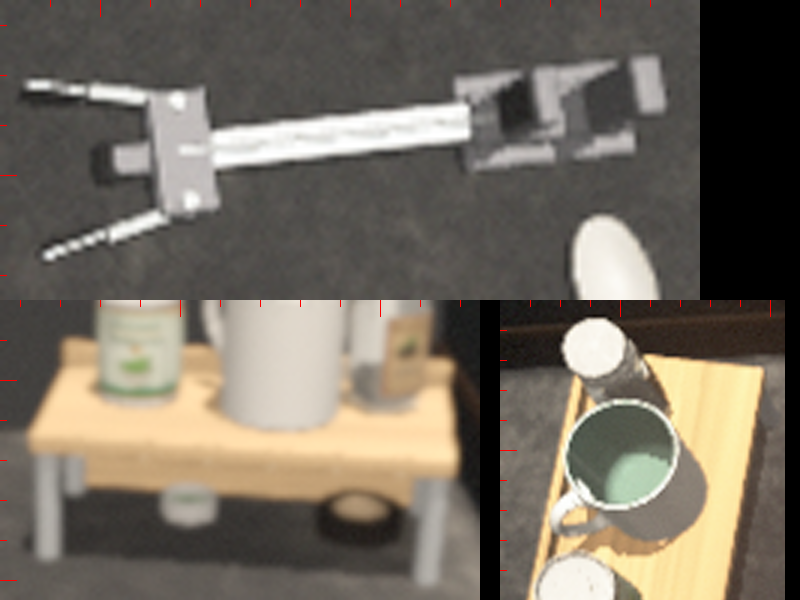

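The crops show the pins (315.4,235)/(318.2,255), jaw tips (285.6,232.2)/(289,266.4), the tea light body centred at side (302.1,181), and the riser's front edge corners.

```bash
python3 - <<'E'
from h import *
import itertools
P=lambda l,n,u,v,z:print(l,np.round(ray(n,u,v,z)*1000,1))
P("pinL","top",315.4,235,.025);P("pinR","top",318.2,255,.025)
P("tipL","top",285.6,232.2,.014);P("tipR","top",289,266.4,.014)
A=lambda X,Y:(280+X/5,215+Y/5)
P("boom f","top",*A(213,149),.02);P("boom r","top",*A(468,122),.02)
P("bumper","top",*A(97,160),.015)
P("base frontL","top",*A(457,77),.01);P("base frontR","top",*A(467,170),.01)
P("trig top L-front","top",*A(498,90),.095)
B=lambda X,Y:(255+X/4,130+(Y-300)/4)
for l,X,Y,z in(("tea bottom",189,528,0),("tea l",160,505,.0075),("tea r",217.5,505,.0075),("tape l",318,517,.0095),("tape r",402,517,.0095),("tape bot",360,545,0),("rc L",30,439,.09),("rc R",458,470,.09),("legL",48,558,0),("legR",427,583,0)):P(l,"side",*B(X,Y),z)
C=lambda X,Y:(110+(X-500)/3,100+(Y-300)/3)
P("riser far front top","top",*C(763,368),.09);P("riser near front top","top",180,235,.09);P("riser near back","top",117,228,.09)
P("match","top",190,298,.013)
E
```

```text
pinL [460.4 -84.6  25. ]
pinR [412.4 -87.4  25. ]
tipL [473. -14.  14.]
tipR [390.4 -16.8  14. ]
boom f [ 436.4 -100.5   20. ]
boom r [ 442.  -224.3   20. ]
bumper [435.  -44.9  15. ]
base frontL [ 465.4 -223.9   10. ]
base frontR [ 419.9 -223.8   10. ]
trig top L-front [ 447.3 -219.9   95. ]
tea bottom [582.2 277.2   0. ]
tea l [563.3 300.2   7.5]
tea r [603.9 299.5   7.5]
tape l [670.9 273.    9.5]
tape r [729.3 271.9   9.5]
tape bot [696.4 246.9   0. ]
rc L [473.2 216.5  90. ]
rc R [734.9 160.8  90. ]
legL [484.1 230.3   0. ]
legR [730.  187.5   0. ]
riser far front top [735.7 179.6  90. ]
riser near front top [470.  223.7  90. ]
riser near back [494.2 363.8  90. ]
match [331.2 219.9  13. ]
```

Request:
servo_tool(
  increments=[
    [0,0,0,40,0],
    [0,0,0,80,0],
    [0,0,0,120,-0.03],
    [0,20,30,120,-0.06],
    [0,40,60,120,-0.09],
    [0,60,90,120,-0.12],
    [0,80,120,120,-0.15],
    [0,100,150,120,-0.18],
  ],
)

```text
time_s: 0.77
ee_pos: [0.2883, -0.4966, 0.3502]
tcp_rot: [-0.0, 0.999, 0.05, -0.0]
contact_force: [0.6, -0.2, -0.3]
grip_width: 0.0872
grip_force: 0.0
```

Request:
servo_tool(
  increments=[
    [0,20,30,0,-0.02],
    [0,40,60,0,-0.05],
    [0,60,90,0,-0.05],
    [0,80,120,-10,-0.05],
    [0,100,150,-40,-0.05],
    [0,120,180,-70,-0.05],
    [0,140,210,-100,-0.05],
    [0,158,230,-130,-0.05],
  ],
)

```text
time_s: 1.43
ee_pos: [0.4401, -0.274, 0.2301]
tcp_rot: [0.0, 1.0, 0.026, 0.001]
contact_force: [0.1, -0.2, 0.4]
grip_width: 0.0874
grip_force: 0.0
```

Request:
servo_tool(
  increments=[
    [0,0,0,-10,0],
    [0,0,0,-10,0],
    [0,0,0,-10,0],
    [0,0,0,-10,0],
    [0,0,0,-10,0],
    [0,0,0,-10,0],
    [0,0,0,-10,0],
    [0,0,0,-10,0],
  ],
)

```text
time_s: 2.1
ee_pos: [0.4394, -0.2766, 0.2213]
tcp_rot: [0.0, 1.0, 0.025, 0.0]
contact_force: [0.0, 1.3, 0.2]
grip_width: 0.0868
grip_force: 0.0
```

```bash
cat >> h.py <<'E'
from scipy.spatial.transform import Rotation as R
def wT():
    s=get_state();q=s["tcp_rot"];T=np.eye(4);T[:3,:3]=R.from_quat([q[1],q[2],q[3],q[0]]).as_matrix();T[:3,3]=s["ee_pos"]
    return T@camera_params("wrist")["mount"]
E
python3 - <<'E'
from h import *
T=wT();im=camera("wrist");cv2.imwrite("pics/w1.png",cv2.cvtColor(im,cv2.COLOR_RGB2BGR));np.save("w1.npy",T)
o=np.array([445.5,-267.5,0])/1e3;f=np.array([-.053,.9986,0]);l=np.array([-.9986,-.053,0])
M=lambda x,y,z:o+f*x/1e3+l*y/1e3+np.array([0,0,z/1e3])
for p in((-29,13,95),(-29,-13,95),(29,13,95),(29,-13,95),(-46,0,5),(180,0,25)):print(p,np.round(proj("wrist",M(*p),T)))
E
```

```text
(-29, 13, 95) [300. 216.]
(-29, -13, 95) [301. 184.]
(29, 13, 95) [230. 216.]
(29, -13, 95) [229. 185.]
(-46, 0, 5) [311. 181.]
(180, 0, 25) [ 88. 185.]
```

View pics/w1.png

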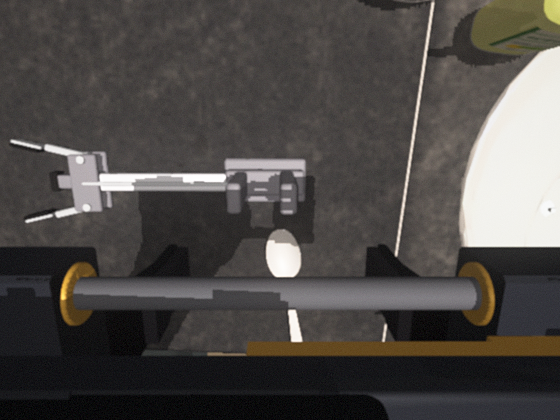

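Request:
servo_tool(
  increments=[
    [0,4,6,0,0],
    [0,8,11,0,0],
    [0,8,11,-20,0],
    [0,8,11,-40,0],
    [0,8,11,-60,0],
    [0,8,11,-80,0],
    [0,8,11,-80,0],
    [0,8,11,-80,0],
  ],
)

```text
time_s: 2.82
ee_pos: [0.4475, -0.2641, 0.1402]
tcp_rot: [-0.001, 1.0, 0.026, -0.001]
contact_force: [-0.0, -0.3, 1.3]
grip_width: 0.087
grip_force: 0.0
```

Request:
servo_tool(
  increments=[
    [0,0,-1,-20,0],
    [0,0,-1,-40,0],
    [0,0,-1,-55,0],
    [0,0,-1,-68,0],
    [0,0,-1,-78,0],
    [0,0,-1,-85,0],
    [0,0,-1,-85,0],
    [0,0,-1,-85,0],
  ],
)

```text
time_s: 3.48
ee_pos: [0.4481, -0.2661, 0.0563]
tcp_rot: [0.0, 1.0, 0.026, 0.0]
contact_force: [0.2, 0.0, 0.4]
grip_width: 0.0874
grip_force: 0.0
```

Request:
servo_tool(
  increments=[
    [0.1,0,0,0,0],
    [0.2,0,0,0,0],
    [0.25,0,0,0,0],
    [0.28,0,0,0,0],
    [0.31,0,0,0,0],
    [0.33,0,0,0,0],
    [0.345,0,0,0,0],
    [0.355,0,0,0,0],
  ],
)

```text
time_s: 4.15
ee_pos: [0.4476, -0.2644, 0.0559]
tcp_rot: [-0.001, 1.0, 0.026, -0.0]
contact_force: [-1.0, 4.4, 4.3]
grip_width: 0.0576
grip_force: 5.7
```

Request:
servo_tool(
  increments=[
    [0.36,0,0,0,0],
    [0.365,0,0,0,0],
    [0.365,0,0,0,0],
    [0.365,0,0,0,0],
    [0.365,0,0,0,0],
    [0.365,0,0,0,0],
    [0.365,0,0,0,0],
    [0.365,0,0,0,0],
  ],
)

```text
time_s: 4.82
ee_pos: [0.4476, -0.2654, 0.0558]
tcp_rot: [-0.0, 1.0, 0.026, -0.0]
contact_force: [-0.9, 5.0, 4.2]
grip_width: 0.0556
grip_force: 5.7
```

Request:
servo_tool(
  increments=[
    [0.37,3,6,0,-0.01],
    [0.37,7,15,0,-0.023],
    [0.37,11,26,0,-0.037],
    [0.37,16,37,0,-0.051],
    [0.37,20,48,0,-0.066],
    [0.37,25,59,0,-0.081],
    [0.37,30,70,0,-0.096],
    [0.37,34,80,0,-0.11],
  ],
)

```text
time_s: 5.48
ee_pos: [0.4816, -0.1879, 0.0557]
tcp_rot: [0.002, 1.0, -0.03, 0.0]
contact_force: [-1.3, -3.1, 2.2]
grip_width: 0.0551
grip_force: 10.0
```

Request:
servo_tool(
  increments=[
    [0.37,4,10,0,-0.015],
    [0.37,9,21,0,-0.03],
    [0.37,14,32,0,-0.045],
    [0.37,19,43,0,-0.06],
    [0.37,24,54,0,-0.075],
    [0.37,28,65,0,-0.09],
    [0.37,32,73,0,-0.102],
    [0.37,34,77,0,-0.11],
  ],
)

```text
time_s: 6.15
ee_pos: [0.5159, -0.11, 0.0557]
tcp_rot: [0.001, 0.996, -0.084, 0.0]
contact_force: [-1.7, -4.7, 3.7]
grip_width: 0.0549
grip_force: 10.6
```

```bash
python3 - <<'E'
from h import *
T=wT();s=get_state();print(s["ee_pos"],s["tcp_rot"],s["grip_width"]);im=camera("wrist")[:,:,::-1];np.save("w2.npy",T)
t=camera("top")[:,:,::-1];sd=camera("side")[:,:,::-1]
for n,i in(("w2",im),("t2",t),("s2",sd)):cv2.imwrite(f"pics/{n}.png",i)
def cr(i,x,y,w,h,k):
    c=cv2.resize(i[y:y+h,x:x+w],None,fx=k,fy=k,interpolation=cv2.INTER_CUBIC)
    for a in range(x-x%10+10,x+w,10): cv2.line(c,((a-x)*k,0),((a-x)*k,6 if a%50 else 16),(0,0,255),1)
    for a in range(y-y%10+10,y+h,10): cv2.line(c,(0,(a-y)*k),(6 if a%50 else 16,(a-y)*k),(0,0,255),1)
    return c
o=np.zeros((600,800,3),np.uint8)
o[:300,:400]=cv2.resize(im,(400,300));o[:300,400:]=cr(t,170,170,100,75,4);o[300:,:600]=cr(sd,230,150,150,75,4)
cv2.imwrite("pics/c2.png",o)
E
```

```text
[ 0.5158994  -0.11002848  0.05574164] [ 1.18042041e-03  9.96455246e-01 -8.41158192e-02  2.78754665e-04] 0.054894871999020184
```

View pics/c2.png

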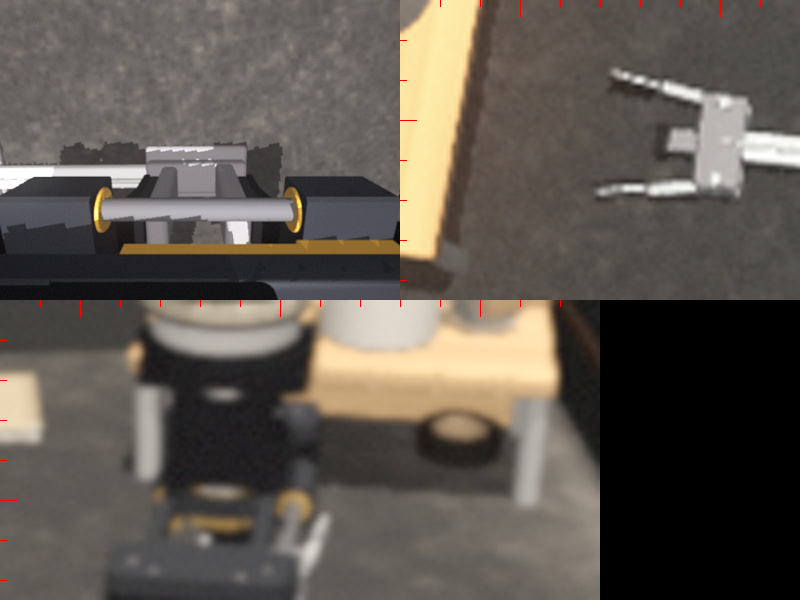

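The top crop shows the head at about (250,206), tips (222.5,188)/(220,217.8), clear in front of the shelf. The side view is blocked by the arm.

```bash
python3 - <<'E'
from h import *
C=lambda X,Y:(170+(X-400)/4,170+Y/4)
a=ray("top",*C(611,72),.014);b=ray("top",*C(600,191),.014)
t=(a+b)/2;hd=ray("top",*C(722,144),.025);bm=ray("top",*C(798,151),.02);bu=ray("top",*C(668,140),.015)
print(np.round([a,b,t,hd,bm,bu],4))
tcp=np.array([.5159,-.110])
for p in(t,hd,bm,bu):d=p[:2]-tcp;print(np.degrees(np.arctan2(d[1],d[0])),np.hypot(*d))
q=[.001,.9965,-.0841,.0003];print("tool",np.degrees(2*np.arctan2(-.0841,.9965))+90)
tea=np.array([.584,.297]);d=tea-tcp;print(np.degrees(np.arctan2(d[1],d[0])),np.hypot(*d)*1e3)
E
```

```text
[[0.5928 0.1348 0.014 ]
 [0.5181 0.1439 0.014 ]
 [0.5554 0.1393 0.014 ]
 [0.5406 0.0675 0.025 ]
 [0.5346 0.0216 0.02  ]
 [0.5473 0.1011 0.015 ]]
80.98940210099569 0.2524618906268823
82.06271178472453 0.179205822271453
81.91406765029966 0.13291715307365778
81.54363769004385 0.21338381913833737
tool 80.35186458608862
80.50115604590651 412.6579818687626
```

```bash
python3 - <<'E'
from h import *
s=cv2.imread("pics/side0.png",0).astype(int)
print(s[172:194,298:307]);print("row181",s[181,290:315]);
for z,c in((0,297),(0,292)):
  pass
for y in(.287,.292,.297,.302,.307):
  c=np.array([.584,y,0]);v=[0.095,.995]
  print(y,"front-bottom",np.round(proj("side",c+[-.0018,-.0189,0]),1),"front-top",np.round(proj("side",c+[-.0018,-.0189,.015]),1),"back-top",np.round(proj("side",c+[.0018,.0189,.015]),1))
E
```

```text
[[167 168 166 166 165 166 166 167 167]
 [168 168 166 167 168 168 168 167 168]
 [171 170 170 169 170 170 170 168 170]
 [172 173 174 175 174 173 171 171 170]
 [171 174 176 177 175 175 175 172 170]
 [167 169 172 172 171 171 169 166 164]
 [158 158 158 157 155 156 156 156 154]
 [150 148 144 141 140 143 146 147 147]
 [153 153 148 145 144 147 151 152 151]
 [161 164 164 163 163 164 166 163 161]
 [166 171 172 173 174 174 171 170 165]
 [166 170 174 176 176 176 173 170 163]
 [154 160 165 168 171 169 164 160 154]
 [121 131 139 148 152 149 139 129 120]
 [ 79  88  98 109 113 107  98  85  76]
 [ 57  61  67  70  70  65  63  58  54]
 [ 52  50  51  54  52  54  53  52  51]
 [ 51  50  51  51  51  49  49  50  52]
 [ 51  53  51  49  52  52  53  49  51]
 [ 52  51  51  50  48  50  51  52  50]
 [ 50  51  51  50  51  54  51  53  53]
 [ 48  49  51  53  51  51  52  51  52]]
row181 [ 54  55  57  58  79 114 142 156 161 164 164 163 163 164 166 163 161 152
 130  93  62  56  55  56  57]
0.287 front-bottom [302.5 188.4] front-top [302.7 183.4] back-top [302.9 177.9]
0.292 front-bottom [302.4 187.6] front-top [302.6 182.6] back-top [302.7 177.3]
0.297 front-bottom [302.2 186.9] front-top [302.4 181.9] back-top [302.6 176.6]
0.302 front-bottom [302.1 186.1] front-top [302.3 181.2] back-top [302.4 175.9]
0.307 front-bottom [301.9 185.4] front-top [302.1 180.5] back-top [302.3 175.2]
```

Request:
servo_tool(
  increments=[
    [0.37,1,5,0,0],
    [0.37,2,13,0,0],
    [0.37,4,22,0,0],
    [0.37,6,32,0,0],
    [0.37,8,42,0,0],
    [0.37,10,52,0,0],
    [0.37,11,60,0,0],
    [0.37,12,66,0,0],
  ],
)

```text
time_s: 6.97
ee_pos: [0.5276, -0.0415, 0.0558]
tcp_rot: [0.0, 0.997, -0.083, -0.0]
contact_force: [-1.4, -3.7, 2.1]
grip_width: 0.0551
grip_force: 10.3
```

Request:
servo_tool(
  increments=[
    [0.37,1,7,0,0],
    [0.37,3,16,0,0],
    [0.37,5,26,0,0],
    [0.37,7,36,0,0],
    [0.37,9,46,0,0],
    [0.37,10,56,0,0],
    [0.37,11,63,0,0],
    [0.37,12,67,0,0],
  ],
)

```text
time_s: 7.63
ee_pos: [0.5394, 0.0254, 0.0558]
tcp_rot: [0.0, 0.997, -0.083, -0.0]
contact_force: [-1.2, -3.8, 4.6]
grip_width: 0.055
grip_force: 11.1
```

Request:
servo_tool(
  increments=[
    [0.37,1,4,0,0],
    [0.37,2,9,0,0],
    [0.37,3,14,0,0],
    [0.37,4,19,0,0],
    [0.37,5,24,0,0],
    [0.37,6,28,0,0],
    [0.37,6,31,0,0],
    [0.37,6,32,0,0],
  ],
)

```text
time_s: 8.3
ee_pos: [0.5457, 0.0565, 0.0558]
tcp_rot: [-0.0, 0.996, -0.084, 0.0]
contact_force: [0.2, -4.1, 3.4]
grip_width: 0.0554
grip_force: 10.6
```

```bash
python3 - <<'E'
from h import *
T=wT();s=get_state();print(s["ee_pos"],s["tcp_rot"],s["grip_width"],s["contact_force"])
t=camera("top")[:,:,::-1];sd=camera("side")[:,:,::-1];w=camera("wrist")[:,:,::-1]
def cr(i,x,y,w,h,k):
    c=cv2.resize(i[y:y+h,x:x+w],None,fx=k,fy=k,interpolation=cv2.INTER_CUBIC)
    for a in range(x-x%10+10,x+w,10): cv2.line(c,((a-x)*k,0),((a-x)*k,6 if a%50 else 16),(0,0,255),1)
    for a in range(y-y%10+10,y+h,10): cv2.line(c,(0,(a-y)*k),(6 if a%50 else 16,(a-y)*k),(0,0,255),1)
    return c
o=np.zeros((600,800,3),np.uint8)
o[:300,:400]=cr(t,110,150,133,100,3)[:300,:400] if 0 else cv2.resize(cr(t,120,150,100,75,4),(400,300));o[:300,400:]=cr(sd,240,150,100,75,4);o[300:,:400]=cv2.resize(w,(400,300))
cv2.imwrite("pics/c3.png",o)
E
```

```text
[0.5456877  0.05646477 0.05576089] [-1.95561315e-05  9.96484735e-01 -8.37742860e-02  2.03376488e-04] 0.05538432298668527 [ 0.22113965 -4.07975882  3.42977176]
```

View pics/c3.png

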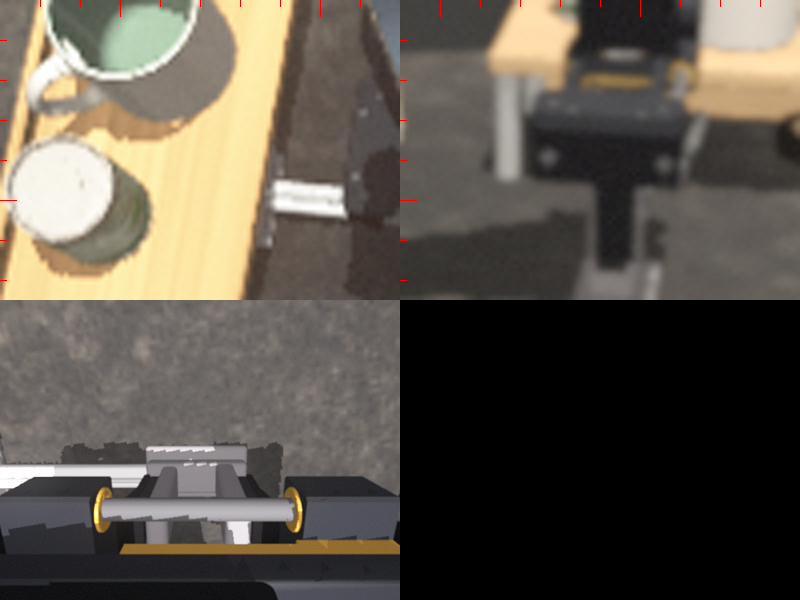

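Request:
servo_tool(
  increments=[
    [0.37,0,1,0,0],
    [0.37,1,2,0,0],
    [0.37,1,3,0,0],
    [0.37,1,4,0,0],
    [0.37,1,4,0,0],
    [0.37,1,4,0,0],
    [0.37,1,4,0,0],
    [0.37,1,4,0,0],
  ],
)

```text
time_s: 9.12
ee_pos: [0.5463, 0.0595, 0.0558]
tcp_rot: [0.0, 0.996, -0.084, -0.0]
contact_force: [-1.6, -5.6, 4.6]
grip_width: 0.055
grip_force: 10.9
```

Request:
servo_tool(
  increments=[
    [0.38,0,-0.4,0,0],
    [0.39,0,-0.8,0,0],
    [0.4,-0.2,-1.3,0,0],
    [0.41,-0.3,-1.7,0,0],
    [0.42,-0.4,-2.2,0,0],
    [0.43,-0.5,-2.6,0,0],
    [0.44,-0.5,-3.0,0,0],
    [0.45,-0.6,-3.5,0,0],
  ],
)

```text
time_s: 9.78
ee_pos: [0.5458, 0.0565, 0.0558]
tcp_rot: [-0.0, 0.996, -0.084, -0.0]
contact_force: [-1.5, -4.2, 5.6]
grip_width: 0.0491
grip_force: 12.2
```

Request:
servo_tool(
  increments=[
    [0.455,0,-0.2,0,0],
    [0.46,0,-0.4,0,0],
    [0.465,0,-0.6,0,0],
    [0.47,-0.1,-0.9,0,0],
    [0.475,-0.1,-1.1,0,0],
    [0.475,-0.1,-1.1,0,0],
    [0.475,-0.1,-1.1,0,0],
    [0.475,-0.1,-1.1,0,0],
  ],
)

```text
time_s: 10.45
ee_pos: [0.5456, 0.0551, 0.0558]
tcp_rot: [0.0, 0.996, -0.084, -0.0]
contact_force: [-1.9, -5.3, 5.6]
grip_width: 0.046
grip_force: 16.1
```

Request:
servo_tool(
  increments=[
    [0.48,0,-0.2,0,0],
    [0.485,0,-0.3,0,0],
    [0.49,0,-0.4,0,0],
    [0.49,0,-0.4,0,0],
    [0.49,0,-0.4,0,0],
    [0.49,0,-0.4,0,0],
    [0.49,0,-0.4,0,0],
    [0.49,0,-0.4,0,0],
  ],
)

```text
time_s: 11.12
ee_pos: [0.5455, 0.0549, 0.0558]
tcp_rot: [0.0, 0.996, -0.084, -0.0]
contact_force: [-2.4, -5.4, 6.3]
grip_width: 0.0457
grip_force: 30.0
```

Request:
servo_tool(
  increments=[
    [0.49,0,-1,0,0],
    [0.49,-0.5,-3,0,0],
    [0.49,-1,-7,0,0],
    [0.49,-2,-13,0,0],
    [0.49,-3,-20,0,0],
    [0.49,-4,-27,0,0],
    [0.49,-5,-33,0,0],
    [0.49,-6,-37,0,0],
  ],
)

```text
time_s: 11.78
ee_pos: [0.54, 0.0171, 0.0558]
tcp_rot: [-0.0, 0.996, -0.085, 0.0]
contact_force: [1.2, 3.0, 1.7]
grip_width: 0.0452
grip_force: 30.0
```

Request:
servo_tool(
  increments=[
    [0.49,-1,-6,0,0],
    [0.49,-2,-14,0,0],
    [0.49,-3,-22,0,0],
    [0.49,-5,-31,0,0],
    [0.49,-6,-40,0,0],
    [0.49,-8,-49,0,0],
    [0.49,-9,-56,0,0],
    [0.49,-10,-60,0,0],
  ],
)

```text
time_s: 12.45
ee_pos: [0.5296, -0.0434, 0.0558]
tcp_rot: [0.0, 0.996, -0.085, 0.0]
contact_force: [1.2, 3.7, 2.8]
grip_width: 0.0451
grip_force: 30.0
```

Request:
servo_tool(
  increments=[
    [0.49,-1,-6,0,0],
    [0.49,-2,-14,0,0],
    [0.49,-3,-23,0,0],
    [0.49,-5,-33,0,0],
    [0.49,-7,-44,0,0],
    [0.49,-9,-55,0,0],
    [0.49,-11,-66,0,0],
    [0.49,-12,-74,0,0],
  ],
)

```text
time_s: 13.12
ee_pos: [0.5172, -0.1176, 0.0558]
tcp_rot: [0.0, 0.996, -0.085, -0.0]
contact_force: [0.7, 5.0, 3.1]
grip_width: 0.045
grip_force: 30.0
```

Request:
servo_tool(
  increments=[
    [0.49,-1,-3,0,0],
    [0.49,-1,-4,0,0],
    [0.49,-1,-4,0,0],
    [0.49,-1,-4,0,0],
    [0.49,-1,-4,0,0],
    [0.49,-1,-4,0,0],
    [0.49,-1,-4,0,0],
    [0.49,-1,-4,0,0],
  ],
)

```text
time_s: 13.78
ee_pos: [0.5164, -0.1211, 0.0557]
tcp_rot: [0.001, 0.996, -0.084, -0.0]
contact_force: [-1.9, -2.7, 6.0]
grip_width: 0.0454
grip_force: 30.0
```

```bash
python3 - <<'E'
from h import *
t=camera("top")[:,:,::-1]
cv2.imwrite("pics/c4.png",cv2.resize(t[150:250,100:300],None,fx=4,fy=4,interpolation=cv2.INTER_CUBIC))
E
```

```text
(no output)
```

View pics/c4.png

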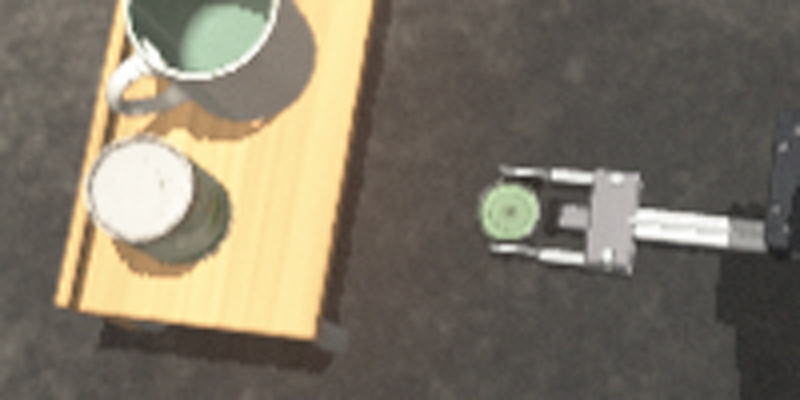

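The tea light is between the pads at top (227,203), well clear of the shelf front. I'll release, letting the hand give forward.

Request:
servo_tool(
  increments=[
    [0.48,0,0,0,0],
    [0.46,0.2,0.9,0,0],
    [0.44,0.3,1.8,0,0],
    [0.42,0.5,2.6,0,0],
    [0.4,0.6,3.5,0,0],
    [0.38,0.7,4.3,0,0],
    [0.36,0.8,5.2,0,0],
    [0.34,1,6,0,0],
  ],
)

```text
time_s: 14.5
ee_pos: [0.5174, -0.1157, 0.0557]
tcp_rot: [0.001, 0.996, -0.084, -0.0]
contact_force: [-1.6, -6.1, 5.7]
grip_width: 0.0567
grip_force: 10.8
```

Request:
servo_tool(
  increments=[
    [0.32,0,0,0,0],
    [0.28,0,0,0,0],
    [0.2,0,0,0,0],
    [0.1,0,0,0,0],
    [0,0,0,0,0],
    [0,0,0,0,0],
    [0,0,0,0,0],
    [0,0,0,0,0],
  ],
)

```text
time_s: 15.17
ee_pos: [0.5177, -0.1139, 0.0556]
tcp_rot: [-0.0, 0.996, -0.084, -0.0]
contact_force: [0.1, 0.0, -0.5]
grip_width: 0.086
grip_force: 0.0
```

Request:
servo_tool(
  increments=[
    [0,0,0,5,0],
    [0,0,0,12,0],
    [0,0,0,22,0],
    [0,0,0,35,0],
    [0,0,0,50,0],
    [0,0,0,70,0],
    [0,0,0,95,0],
    [0,0,0,120,0],
  ],
)

```text
time_s: 15.83
ee_pos: [0.5176, -0.1139, 0.1777]
tcp_rot: [0.0, 0.996, -0.084, 0.0]
contact_force: [0.3, 0.3, -0.1]
grip_width: 0.0871
grip_force: 0.0
```

Request:
servo_tool(
  increments=[
    [0,0,-20,20,0],
    [0,0,-40,40,0],
    [0,0,-70,50,0],
    [0,0,-100,50,0],
    [0,0,-130,50,0],
    [0,0,-150,50,0],
    [0,0,-150,50,0],
    [0,0,-150,50,0],
  ],
)

```text
time_s: 16.5
ee_pos: [0.5174, -0.2651, 0.2265]
tcp_rot: [0.0, 0.996, -0.085, 0.0]
contact_force: [-0.3, 0.8, 0.0]
grip_width: 0.0869
grip_force: 0.0
```

```bash
python3 - <<'E'
from h import *
t=camera("top")[:,:,::-1];sd=camera("side")[:,:,::-1]
print(np.round(ray("top",227.25,202.75,.015),3))
o=np.zeros((600,800,3),np.uint8)
o[:300]=cv2.resize(t[130:250,100:420],(800,300),interpolation=cv2.INTER_CUBIC);o[300:,:500]=cv2.resize(sd[130:280,200:450],(500,300),interpolation=cv2.INTER_CUBIC)
cv2.imwrite("pics/c5.png",o)
E
```

```text
[0.554 0.125 0.015]
```

View pics/c5.png

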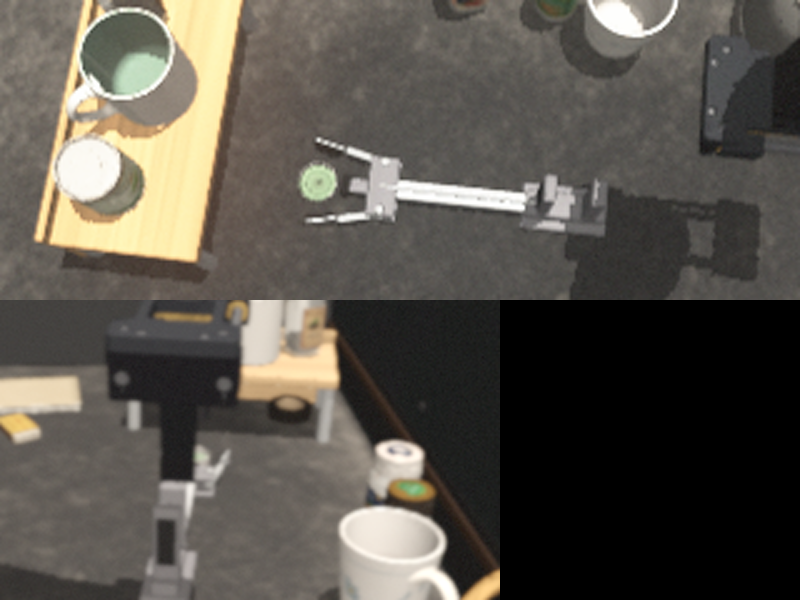

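The jaws are open at top (228,186)/(223,218) with the tea light free between them, about 6 cm in front of the shelf. The reacher lies on its feet, and the tape and matchbox haven't moved.

```bash
python3 -c "
from station import *
print(job_done())"
```

```text
the job is handed in; nothing more can be done
None
```

The tea light was drawn out flat to about 6 cm in front of the shelf and let go with a top grip reading of 30 N. The reacher is lying on its feet with its jaws open, the tape and matchbox look unmoved in the last pictures, and the job was handed in after about 17 s, with no verdict returned.

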